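# Load a toroid core into the core test jig

## Task

Load the core test jig: put the flat square insulating plate over the jig's post so that it lies on the base, then the thick ring-shaped core over the post on top of the plate. With both seated, swing the jig's hinged clamp strap over and press it down flat onto the core. Leave the other things on the bench where they are.

Things in the scene. Friction and masses are not known exactly. Their poses are not given: they have to be found in the camera images.
- jig: Core test jig, fixed: aluminium base 76 mm wide (jig x), from y = -98 to +40 mm, its top 14 mm above the bench; steel post of 20 mm diameter, top 58 mm above the bench (last 8 mm taper to 11 mm). Origin: on the post axis at bench height, z up. A clamp strap is hinged at the -y end between cheeks 66 mm apart outside, 60 mm high; hinge axis along jig x at y = -82 mm, 49 mm above the bench.
- post_foot (a point): Centre of the post where it leaves the base plate, 14 mm above the bench; axes as the jig's.
- clamp (a joint): Angle of the clamp strap. 0: level, pointing to jig +y, flat underside 49 mm above the bench (the top of plate plus core). Grows as it opens: 1.57 upright; it starts at about 2.1 to 2.25, leaning back away from the post. A stiff hinge (0.25 N m) holds it where it is left; limits -0.3 and 2.4.
- clamp_bar (a point): Middle of the upper face of the strap's end bar, 118 mm from the hinge; x along the hinge, y along the strap away from it, z out of the upper face (which looks away from the post when open). Steel strap 48 mm wide, 8 mm thick, 132 mm long from the hinge; end bar from 104 to 132 mm; a slot 28 mm wide from 56 to 104 mm passes over the post.
- spacer: Insulating plate: flat brown square 64 x 64 x 10 mm with a 24 mm through hole in the middle, lying flat, 60 g. Origin: centre of the underside; x and y along its sides.
- core: Toroid core: grey ring, 63 mm outer diameter, 26 mm hole, 25 mm thick, lying flat, 220 g. Origin: centre of the underside; z along the ring's axis. Furniture: a raised shelf 260 mm high has its front edge from (0.62, -0.30) to (0.81, 0.34), so keep wrists on the near side; the parts case lid stands 150 mm high at x 0.35 to 0.54, y -0.04; drawer unit 171 mm high at x 0.30 to 0.53, y 0.07 to 0.29.
- kapton_roll: Bystander: roll of amber tape lying flat, 62 mm diameter, 12 mm high. Origin: centre of the underside.
- solder_reel: Bystander: green-flanged reel standing on its flange, 48 mm diameter, 40 mm high. Origin: centre of the underside.
- flux_bottle: Bystander: small brown bottle with a black cap, 30 mm diameter, 73 mm high. Origin: centre of the underside.
Not all that is in view belongs to the job. Leave any turquoise look-alike of the spacer alone.

How it is judged:
By the outcome, as a careful person would: the job done as asked, in the order asked, and still so for the second after the job is handed in, with the robot touching nothing.
It also fails if it takes over 72 s, if anything falls off the work surface, if the arm or the gripper's body presses on something with over 40 N, if the wrist force passes 120 N, or if a joint passes its speed limit or range.

## Robot

A 6-joint arm with a two-finger parallel gripper is mounted at the origin on a cart in front of the work surface, level with it; the furniture and walls round the work are solid. World frame = base frame: x ahead of the robot, y to its left, z up, the work surface at z = 0. Lengths are in m, angles in rad, forces in N, time in s.
With the tool pointing down it reaches from about 0.25 to 0.8 m from the base axis. Payload 3.9 kg.
Tool frame: the origin (TCP) lies on the centre line of the jaws, within the pads' length; the fingertips stand 17 mm ahead of it and the grasp point (between the pads) lies 2 mm behind it; z points along the fingers, y is the line along which they close (so a half turn about z gives the same grasp; the last joint's range is limited). The gripper opens to 85 mm and grips with 20 to 120 N. Pads are 22 mm wide; open, the fingers measure 114 mm over their backs; the gripper's body (76 mm by 85 mm) begins 54 mm behind the grasp point. The pads swing forward as they close: fully open they stand 13 mm farther back than shut.
Start: joints at [1.199, 0.26, -0.138, 1.173, 0, 1.571], TCP at [0.191, 0.489, 0.248] pointing down, gripper open.
Joint ranges: [-2.78, 2.78], [-0.83, 1.72], [-1.28, 1.37], [-1.9, 2.12], [-1.57, 1.48], [-3.14, 3.14]. Speed limits (rad/s): [2.57, 2.57, 3.14, 3.14, 3.14, 3.14].

## Interface

Orientations are given as a rotation vector (axis times angle).
In Python, from plant import telemetry, imaging, job gives the robot as it stands.
- The arm moves only by the tool move_arm, never from a script. Its argument "deltas" is a list of rows, each a list of 6 numbers: the shift along the tool's x, y, z as a fraction of full scale, then the turn, a rotation vector about the tool's x, y, z as a fraction of full scale. A call has 1 to 5 rows; each row is the pose to reach, as a shift and turn from the pose commanded when the call began, along the tool's axes at that moment; what a row does not reach only later rows make up. Full scale, the value 1, is 200 mm for a shift and 90 degrees for a turn. A row lasts 1/8 s, in which the tool goes at most 62.5 mm and 10.7 degrees, less where a joint would pass 70% of its speed; a pose out of reach is approached as far as the arm can. A call with a number of a shift or a turn outside -1 to 1 is refused whole. A call with a gripper value outside its range is refused whole. "grip" is the gripper's target within -1 to 1 (fully open at 1, half-way at 0, shut at -1), set as the call begins (left out, the last holds). The fingers move at their own pace and stop on an object; "force" is the grip in N (left out, the last holds). Time passes only in rows, so rows that repeat a pose let the fingers close. It gives the time, the measured TCP pose, the force, the opening and the grip force at its end, in the units of the state.
- telemetry.observe(): the state, without advancing time (a new reading comes with each control period).
- imaging.grab_frame(name): name is "side" or "top" or "wrist"; returns the picture (400x640x3 uint8, red, green, blue); there is no depth.
- imaging.camera_params(name): a dict with "fx", "fy", "cx", "cy" (pixels), "D" ([k1, k2, p1, p2, k3] as OpenCV has them; the pictures are not rectified), "eye" and "rotation" of the camera in the world. Camera axes: x right, y down, z forward; pixel columns grow to the right and rows downward; lengths in m; the calibration is good to about 2 mm. A picture is of the moment at which its call begins: read the wrist's pose just before it. camera_params takes no time and is no camera call; for the wrist camera it gives the pose at the moment of the call.
- job.close_job(): hands the job in; it is judged then, once.
Trained networks look in the newest picture that a camera, given by its name, has taken for a name from the list of things; names that differ only in an ending like _2 or _b are one class to them, and where a whole thing is asked for, a point or a joint stands for the part that bears it (a point fixed in the world has none). Each returns a list of dicts, best first, with "confidence" (0 to 1); they miss things now and then, are a little off and sometimes report something else, mostly with a low value. They report only what shows in the picture. A call takes as long as a camera call. They do not tell look-alikes from the thing itself.
- imaging.look_for(label, camera): "bbox" ([left, top, width, height] in pixels, round what is visible of it).
- imaging.outline_of(label, camera): "pixels" (400x640 bool, what is visible of it) and "bbox" ([left, top, width, height] in pixels, round what is visible of it).
- imaging.landmark_of(label, camera): "at" ([column, row] in pixels: a listed point, or the origin of a listed thing).
The state is a dict: "time": time; "joints": joint angles; "joint_vel": joint speeds; "joint_torque": joint torques, N m; "tool_pos": TCP position; "tcp_rot": TCP orientation; "force": force on the tool from outside, world axes, zero at the start; "ft_torque": the same for the moment, N m; "gripper_width": finger opening in m; "grip_force": force on a finger pad.
Only numpy, scipy, OpenCV 4.12 (cv2) and the standard library are available. Lean on these libraries where they do the work, as an engineer would, in place of code of your own. Each camera call takes 0.05 s, during which the arm holds its last target. There are 200 camera calls.

## Working session

There is one attempt and no reset: what is moved stays moved. The work goes in short steps, Python scripts to look and compute and a tool call to move; the robot and the scene stay as the last step left them, time stands still between calls to the robot, and variables do not carry over. Pictures are saved under pics/ and viewed, at most 10 in all, crops included, and the job is handed in when it is done.

Besides the shell and the picture viewer there is one more tool, called after "Request:" as name(argument=value, ...) on one line, values as JSON. move_arm: Moves the arm, as the interface text tells. Shift numbers are shares of 200 mm and turn numbers shares of 90 degrees, none past 1 either way. Its arguments: {"type":"object","properties":{"deltas":{"type":"array","items":{"type":"array","items":{"type":"number"}}},"grip":{"type":"number"},"force":{"type":"number"}},"required":["deltas"]}

```bash
mkdir -p pics; ls; cat > h.py <<'E'
import numpy as np,cv2
from scipy.spatial.transform import Rotation as R
from plant import telemetry, imaging, job
def ray(cam,px,P=None):
    p=P or imaging.camera_params(cam)
    K=np.array([[p['fx'],0,p['cx']],[0,p['fy'],p['cy']],[0,0,1]])
    u=cv2.undistortPoints(np.array([[px]],float),K,np.array(p['D'],float))[0,0]
    return np.array(p['eye']),np.array(p['rotation'])@np.array([u[0],u[1],1])
def onz(cam,px,z,P=None):
    e,d=ray(cam,px,P); return e+d*(z-e[2])/d[2]
def proj(cam,X,P=None):
    p=P or imaging.camera_params(cam)
    K=np.array([[p['fx'],0,p['cx']],[0,p['fy'],p['cy']],[0,0,1]])
    Rm=np.array(p['rotation']);t=-Rm.T@np.array(p['eye'])
    return cv2.projectPoints(np.array(X,float).reshape(-1,3),cv2.Rodrigues(Rm.T)[0],t,K,np.array(p['D'],float))[0][:,0]
def save(cam,name):
    im=imaging.grab_frame(cam); cv2.imwrite('pics/'+name,im[:,:,::-1]); return im
E
python3 - <<'E'
from h import *
np.set_printoptions(precision=3,suppress=True)
a=save('top','top.png');b=save('side','side.png')
cv2.imwrite('pics/both.png',cv2.resize(np.vstack([a,b])[:,:,::-1],(480,600)))
for c in('top','side'):
    p=imaging.camera_params(c);print(c,p['eye'],p['fx'])
    for l in('jig','spacer','core','kapton_roll','solder_reel','flux_bottle'):
        print(l,[(d['bbox'],round(d['confidence'],2)) for d in imaging.look_for(l,c)][:4])
    for l,z in(('post_foot',.014),('clamp_bar',.13),('spacer',0),('core',0)):
        print(l,[(d['at'],round(d['confidence'],2),onz(c,d['at'],z)) for d in imaging.landmark_of(l,c)][:3])
print(telemetry.observe())
E
```

```text
pics
top [ 0.242 -0.143  1.363] 509.1595355265039
jig [([353.3, 172.2, 88.5, 43.8], 0.95), ([368.4, 249.3, 22.6, 18.1], 0.61)]
spacer [([174.4, 123.5, 26.6, 35.6], 0.9), ([223.3, 159.1, 21.1, 18.3], 0.75)]
core [([369.9, 248.5, 22.6, 20.6], 0.76)]
kapton_roll [([295.5, 152.5, 19.5, 21.8], 0.53)]
solder_reel [([428.3, 221.6, 19.6, 20.7], 0.54)]
flux_bottle [([355.8, 171.4, 88.8, 43.0], 0.58)]Traceback (most recent call last):
  File "<stdin>", line 10, in <module>
  File "h.py", line 10, in onz
    e,d=ray(cam,px,P); return e+d*(z-e[2])/d[2]
                                           ~^^^
IndexError: invalid index to scalar variable.
```

```bash
sed -i "s/np.array(p\['rotation'\])@/R.from_rotvec(p['rotation']).as_matrix()@/; s/Rm=np.array(p\['rotation'\])/Rm=R.from_rotvec(p['rotation']).as_matrix()/" h.py
python3 - <<'E'
from h import *
np.set_printoptions(precision=3,suppress=True)
print(imaging.camera_params('top')['rotation'])
for c in('top','side'):
    save(c,c+'.png')
    if c=='side':
      for l in('jig','spacer','core','kapton_roll','solder_reel','flux_bottle'):
        print(l,[(d['bbox'],round(d['confidence'],2)) for d in imaging.look_for(l,c)][:4])
    for l,z in(('post_foot',.014),('clamp_bar',.13),('spacer',0),('core',0)):
        print(l,[(d['at'],round(d['confidence'],2),onz(c,d['at'],z)) for d in imaging.landmark_of(l,c)][:3])
print(telemetry.observe())
E
```

```text
[-2.093  2.134 -0.189]
post_foot [([368.1, 199.5], 0.63, array([ 0.505, -0.252,  0.014]))]
clamp_bar [([433.1, 184.5], 0.63, array([ 0.517, -0.406,  0.13 ]))]
spacer [([236.6, 171.9], 0.85, array([0.593, 0.108, 0.   ])), ([187.9, 138.3], 0.77, array([0.695, 0.25 , 0.   ]))]
core [([379.4, 259.8], 0.57, array([ 0.343, -0.277,  0.   ]))]
jig [([311.1, 206.1, 47.9, 42.4], 0.88)]
spacer [([318.5, 172.3, 18.4, 6.0], 0.64), ([331.5, 205.4, 28.6, 30.8], 0.15)]
core [([276.2, 232.1, 9.7, 12.8], 0.6)]
kapton_roll [([332.5, 200.5, 17.5, 8.9], 0.58)]
solder_reel [([309.1, 249.1, 19.8, 25.5], 0.81)]
flux_bottle [([289.6, 256.2, 11.7, 26.2], 0.74)]
post_foot [([321.8, 228.9], 0.71, array([ 0.49 , -0.258,  0.014]))]
clamp_bar [([349.3, 213.6], 0.62, array([ 0.514, -0.403,  0.13 ]))]
spacer [([319.6, 185.0], 0.5, array([0.621, 0.126, 0.   ])), ([324.4, 176.0], 0.4, array([0.676, 0.22 , 0.   ]))]
core [([278.3, 244.1], 0.49, array([ 0.344, -0.285,  0.   ]))]
{'time': 1.25, 'joints': array([ 1.199,  0.26 , -0.138,  1.173, -0.   ,  1.571]), 'joint_vel': array([-0.001,  0.   ,  0.001,  0.001, -0.001, -0.001]), 'joint_torque': array([  0.001, -40.562,  25.424,   0.001,   0.   ,  -0.   ]), 'tool_pos': array([0.191, 0.489, 0.248]), 'tcp_rot': array([0.581, 3.087, 0.   ]), 'force': array([ 0.603, -0.069, -0.506]), 'ft_torque': array([0.042, 0.002, 0.013]), 'grip_force': 0.0, 'gripper_width': 0.08553858406101099}
```

View pics/top.png

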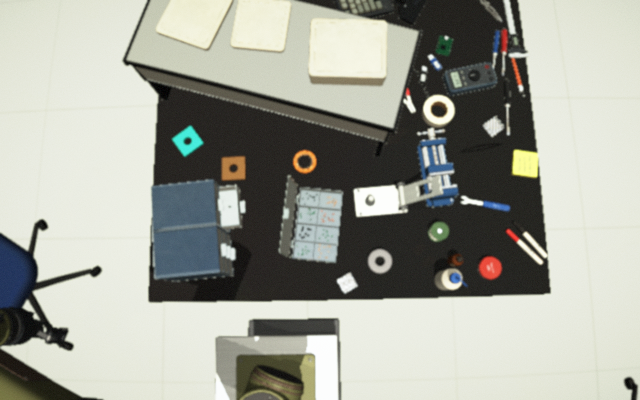

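View pics/side.png

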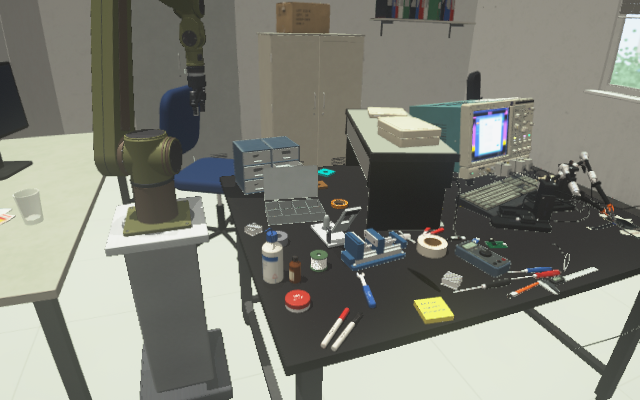

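```bash
cat >> h.py <<'E'
def plan(pos,yaw):
    """tool down, tool y at world angle yaw; prints deltas in fractions"""
    s=telemetry.observe();T=R.from_rotvec(s['tcp_rot']);p=np.array(s['tool_pos'])
    best=None
    for k in(0,np.pi):
        y=yaw+k; Y=np.array([np.cos(y),np.sin(y),0]);Z=np.array([0,0,-1.]);X=np.cross(Y,Z)
        rv=(T.inv()*R.from_matrix(np.c_[X,Y,Z])).as_rotvec()
        if best is None or np.linalg.norm(rv)<np.linalg.norm(best): best=rv
        print('alt turn',np.round(rv/(np.pi/2),3), end=' ')
    print('\nshift',np.round(T.inv().apply(np.array(pos)-p)/.2,3),'turn',np.round(best/(np.pi/2),3),'pos',np.round(p,4))
E
python3 - <<'E'
from h import *
np.set_printoptions(precision=4,suppress=True)
t=cv2.imread('pics/top.png')
hsv=cv2.cvtColor(t,cv2.COLOR_BGR2HSV)
P=imaging.camera_params('top')
def blob(box,m,z,n):
    x0,y0,x1,y1=box; mm=np.zeros(m.shape,np.uint8); mm[y0:y1,x0:x1]=m[y0:y1,x0:x1]
    c=max(cv2.findContours(mm,cv2.RETR_EXTERNAL,cv2.CHAIN_APPROX_NONE)[0],key=cv2.contourArea)
    W=np.array([onz('top',q[0],z,P)[:2] for q in c])*1000
    r=cv2.minAreaRect(W.astype(np.float32)); print(n,r); return r
blob((215,150,250,185),((hsv[...,1]>90)&(hsv[...,2]>60)).astype(np.uint8),.010,'spacer')
blob((360,242,400,280),(hsv[...,2]>60).astype(np.uint8),.020,'core')
blob((345,175,402,225),(hsv[...,2]>150).astype(np.uint8),.014,'jig')
v=t[140:290,150:460];cv2.imwrite('pics/crop.png',cv2.resize(t[120:290,160:460],None,fx=2.6,fy=2.6,interpolation=cv2.INTER_CUBIC))
E
```

```text
spacer ((603.0010375976562, 116.96773529052734), (71.41959381103516, 67.19611358642578), 0.7900152802467346)
core ((339.6793518066406, -275.6876525878906), (66.503662109375, 67.51830291748047), 43.07810592651367)
jig ((502.01214599609375, -279.57275390625), (78.85334014892578, 131.2128448486328), 3.668416976928711)
```

View pics/crop.png

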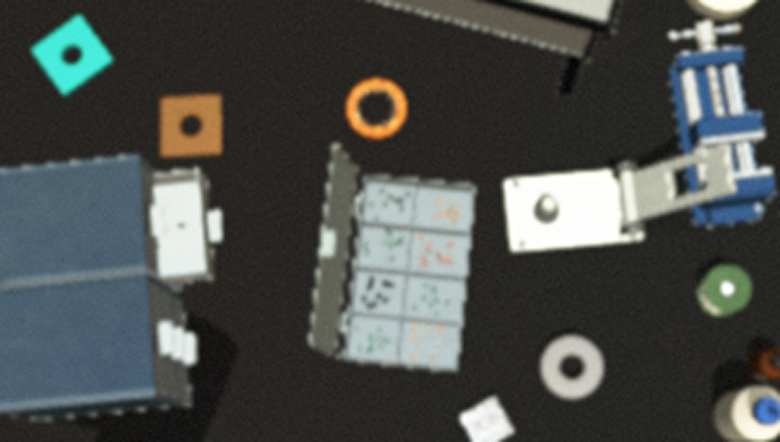

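```bash
python3 -c "
from h import *
plan([.603,.117,.25],np.radians(91))"
```

```text
alt turn [ 0.     0.    -0.248] alt turn [ 0.    -0.     1.752] 
shift [-2.596 -0.985 -0.008] turn [ 0.     0.    -0.248] pos [0.1907 0.4891 0.2483]
```

Request:
move_arm(deltas=[[-0.87,-0.33,-0.02,0,0,-0.248],[-0.87,-0.33,-0.02,0,0,-0.248],[-0.87,-0.33,-0.02,0,0,-0.248],[-0.87,-0.33,-0.02,0,0,-0.248]], grip=1)

```text
time: 1.75
tool_pos: [0.3309, 0.3622, 0.2525]
tcp_rot: [-0.02, 3.141, -0.0]
force: [-0.3, 0.3, -0.7]
gripper_width: 0.0851
grip_force: 0.0
```

```bash
python3 -c "
from h import *
plan([.603,.117,.25],np.radians(91))"
```

```text
alt turn [-0.     0.    -0.003] alt turn [1.000e-03 0.000e+00 1.997e+00] 
shift [-1.345 -1.243  0.014] turn [-0.     0.    -0.003] pos [0.3309 0.3622 0.2525]
```

Request:
move_arm(deltas=[[-0.9,-0.8,0,0,0,0],[-0.9,-0.8,0,0,0,0],[-0.9,-0.8,0,0,0,0],[-0.9,-0.8,0,0,0,0],[-0.9,-0.8,0,0,0,0]])

```text
time: 2.38
tool_pos: [0.514, 0.2062, 0.2519]
tcp_rot: [-0.021, 3.141, 0.0]
force: [-0.2, 0.4, -1.1]
gripper_width: 0.0853
grip_force: 0.0
```

Request:
move_arm(deltas=[[-0.45,-0.44,0.02,0,0,0],[-0.45,-0.44,0.02,0,0,0],[-0.45,-0.44,0.02,0,0,0]])

```text
time: 2.75
tool_pos: [0.605, 0.1202, 0.2473]
tcp_rot: [0.023, -3.142, 0.0]
force: [-0.8, 0.7, 0.5]
gripper_width: 0.0854
grip_force: 0.0
```

```bash
cat > wl.py <<'E'
from h import *
import sys
np.set_printoptions(precision=4,suppress=True)
lab,zt,out=sys.argv[1],float(sys.argv[2]),sys.argv[3]
im=save('wrist',out); P=imaging.camera_params('wrist')
s=telemetry.observe(); print('tcp',s['tool_pos'],s['tcp_rot'],s['time'],'eye',P['eye'],P['rotation'])
for d in imaging.outline_of(lab,'wrist')[:3]:
    c=max(cv2.findContours(d['pixels'].astype(np.uint8),cv2.RETR_EXTERNAL,cv2.CHAIN_APPROX_NONE)[0],key=cv2.contourArea)
    W=np.array([onz('wrist',q[0],zt,P)[:2] for q in c])*1000
    print(lab,round(d['confidence'],2),d['bbox'],'minrect',cv2.minAreaRect(W.astype(np.float32)))
E
python3 wl.py spacer .01 w1.png
```

```text
tcp [0.6035 0.1214 0.2475] [ 0.0255 -3.1401 -0.0011] 2.8 eye [0.5328 0.1207 0.3746] [2.0561 2.0907 0.2936]
spacer 0.92 [377.1, 195.4, 68.3, 64.7] minrect ((680.9244995117188, 248.2307586669922), (69.75505828857422, 65.00509643554688), 35.94017028808594)
spacer 0.63 [290.4, 141.6, 51.9, 54.3] minrect ((599.902587890625, 117.33008575439453), (63.88064193725586, 65.29582214355469), 0.9560419917106628)
```

View pics/w1.png

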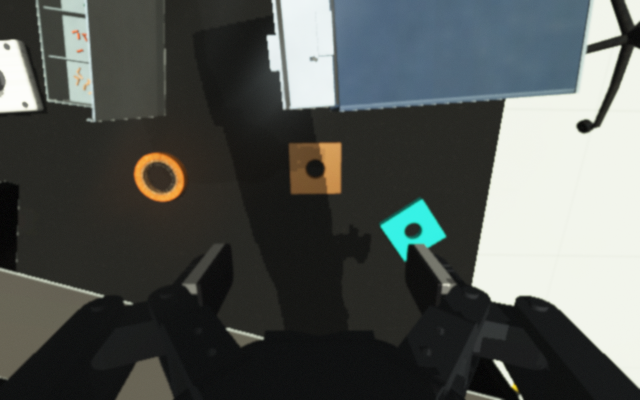

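Request:
move_arm(deltas=[[0.017,-0.02,0.3,0,0,0],[0.017,-0.02,0.6,0,0,0],[0.017,-0.02,0.85,0,0,0],[0.017,-0.02,0.95,0,0,0],[0.017,-0.02,0.95,0,0,0]])

```text
time: 3.48
tool_pos: [0.5967, 0.1189, 0.0568]
tcp_rot: [0.032, -3.137, 0.0]
force: [-0.6, 0.4, 0.6]
gripper_width: 0.0856
grip_force: 0.0
```

```bash
python3 -c "
from h import *
plan([.600,.1173,.020],np.radians(91))"
```

```text
alt turn [-0.    -0.003  0.002] alt turn [ 0.005 -0.    -1.998] 
shift [-0.017 -0.008  0.184] turn [-0.    -0.003  0.002] pos [0.5967 0.1189 0.0568]
```

Request:
move_arm(deltas=[[-0.01,-0.006,0.1,0,0,0],[-0.01,-0.006,0.184,0,0,0],[-0.01,-0.006,0.184,0,0,0]])

```text
time: 3.85
tool_pos: [0.6007, 0.1165, 0.0211]
tcp_rot: [0.029, -3.139, 0.0]
force: [-0.0, -0.2, -0.7]
gripper_width: 0.0853
grip_force: 0.0
```

Request:
move_arm(deltas=[[0,0,0,0,0,0],[0,0,0,0,0,0],[0,0,0,0,0,0],[0,0,0,0,0,0]], grip=-0.2, force=30)

```text
time: 4.35
tool_pos: [0.6054, 0.1162, 0.0261]
tcp_rot: [-0.027, 3.133, 0.001]
force: [-1.8, -2.7, 18.1]
gripper_width: 0.034
grip_force: 8.9
```

Request:
move_arm(deltas=[[0,0,-0.05,0,0,0],[0,0,-0.05,0,0,0],[0,0,-0.05,0,0,0],[0,0,-0.05,0,0,0],[0,0,-0.05,0,0,0]], grip=1)

```text
time: 4.97
tool_pos: [0.6015, 0.116, 0.031]
tcp_rot: [0.028, -3.14, 0.0]
force: [-0.8, 0.0, 0.1]
gripper_width: 0.0855
grip_force: 0.0
```

```bash
python3 -c "
from h import *
plan([.600,.1173,.0125],np.radians(91))
s=telemetry.observe();print(s['gripper_width'],s['force'])"
python3 wl.py spacer .01 w2.png
```

```text
alt turn [-0.    -0.001  0.   ] alt turn [ 1.e-03 -0.e+00 -2.e+00] 
shift [0.008 0.007 0.092] turn [-0.    -0.001  0.   ] pos [0.6015 0.116  0.031 ]
0.0854708544310059 [-0.82721652  0.01847336  0.13277924]
tcp [0.6016 0.116  0.0311] [ 0.0279 -3.1407  0.0002] 5.025 eye [0.5309 0.1153 0.1581] [2.0539 2.0918 0.2936]
spacer 0.77 [256.0, 187.5, 124.5, 113.1] minrect ((602.024658203125, 115.71083068847656), (67.09358215332031, 65.26402282714844), 1.0606337785720825)
spacer 0.61 [470.4, 354.3, 53.5, 45.7] minrect ((697.41162109375, 230.77847290039062), (46.22834396362305, 22.760854721069336), 34.023765563964844)
```

Plate still there at (0.602, 0.1157). Going lower and gripping.

Request:
move_arm(deltas=[[0,0,0.09,0,0,0],[0,0,0.09,0,0,0],[0,0,0.09,0,0,0]])

```text
time: 5.45
tool_pos: [0.6019, 0.116, 0.0137]
tcp_rot: [0.028, -3.141, 0.0]
force: [0.9, 0.5, 0.2]
gripper_width: 0.0854
grip_force: 0.0
```

Request:
move_arm(deltas=[[0,0,0,0,0,0],[0,0,0,0,0,0],[0,0,0,0,0,0],[0,0,0,0,0,0]], grip=0.3, force=30)

```text
time: 5.95
tool_pos: [0.6025, 0.1161, 0.0144]
tcp_rot: [-0.028, 3.14, 0.0]
force: [-1.9, -0.2, 6.5]
gripper_width: 0.0629
grip_force: 33.6
```

Request:
move_arm(deltas=[[0,0,-0.2,0,0,0],[0,0,-0.45,0,0,0],[0,0,-0.7,0,0,0],[0,0,-0.95,0,0,0],[0,0,-0.95,0,0,0]], force=40)

```text
time: 6.58
tool_pos: [0.6048, 0.1166, 0.2082]
tcp_rot: [-0.028, 3.132, 0.003]
force: [-0.1, -0.4, -1.4]
gripper_width: 0.0625
grip_force: 46.8
```

Request:
move_arm(deltas=[[0.2,-0.25,0,0,0,0],[0.3,-0.5,0,0,0,0],[0.3,-0.75,0,0,0,0],[0.3,-1,0,0,0,0],[0.3,-1,0,0,0,0]])

```text
time: 7.2
tool_pos: [0.5444, -0.088, 0.2019]
tcp_rot: [0.02, -3.139, 0.0]
force: [0.4, -0.6, -0.7]
gripper_width: 0.0625
grip_force: 46.7
```

Request:
move_arm(deltas=[[0.05,-0.25,0,0,0,0],[0.2,-0.5,0,0,0,0],[0.4,-0.8,0,0,0,0],[0.4,-0.8,0,0,0,0],[0.4,-0.8,0,0,0,0]])

```text
time: 7.82
tool_pos: [0.4679, -0.2458, 0.2027]
tcp_rot: [0.027, -3.141, -0.002]
force: [-0.5, 0.3, -0.1]
gripper_width: 0.0622
grip_force: 46.7
```

```bash
cat > jl.py <<'E'
from h import *
import sys
np.set_printoptions(precision=4,suppress=True)
save('wrist',sys.argv[1]); P=imaging.camera_params('wrist'); s=telemetry.observe()
print('tcp',s['tool_pos'],s['tcp_rot'],s['time'],s['gripper_width'])
for l,z in(('post_foot',.014),('jig',0),('clamp_bar',.144),('spacer',0),('core',0)):
    print(l,[(d['at'],round(d['confidence'],2),onz('wrist',d['at'],z,P)) for d in imaging.landmark_of(l,'wrist')][:2])
E
python3 jl.py w3.png
```

```text
tcp [ 0.4685 -0.2453  0.2028] [ 0.029  -3.1409 -0.0022] 7.875 0.06245723344685775
post_foot []
jig [([307.4, 200.2], 0.8, array([ 0.4979, -0.2573,  0.    ]))]
clamp_bar [([83.2, 270.7], 0.88, array([ 0.5098, -0.4124,  0.144 ])), ([320.2, 250.6], 0.56, array([ 0.4908, -0.2432,  0.144 ]))]
spacer [([318.6, 251.2], 0.68, array([ 0.5638, -0.2429,  0.    ]))]
core [([293.3, 51.8], 0.95, array([ 0.3385, -0.2732,  0.    ]))]
```

View pics/w3.png

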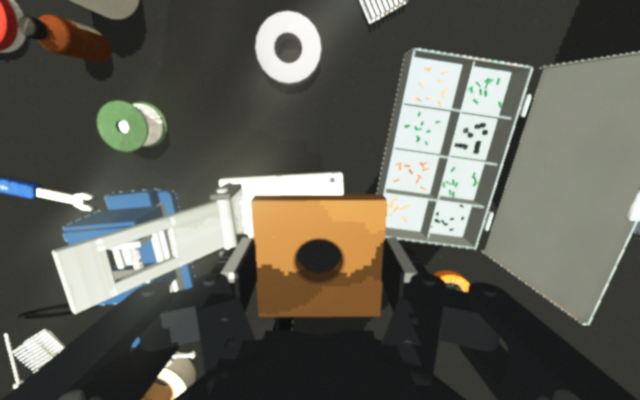

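Request:
move_arm(deltas=[[0.2,0,0,0,0,0],[0.4,0,0,0,0,0],[0.4,0,0,0,0,0],[0.4,0,0,0,0,0]])

```text
time: 8.62
tool_pos: [0.3895, -0.2478, 0.2039]
tcp_rot: [-0.029, 3.14, -0.001]
force: [0.7, 0.6, -0.8]
gripper_width: 0.0621
grip_force: 46.8
```

```bash
python3 jl.py w4.png
```

```text
tcp [ 0.3897 -0.248   0.2039] [-0.0294  3.1398 -0.0012] 8.675 0.062464531823827975
post_foot [([308.5, 266.8], 0.64, array([ 0.5001, -0.2579,  0.014 ]))]
jig [([310.3, 262.5], 0.57, array([ 0.502 , -0.2561,  0.    ]))]
clamp_bar [([436.6, 340.9], 0.33, array([ 0.4883, -0.1539,  0.144 ]))]
spacer [([320.0, 253.7], 0.88, array([ 0.4895, -0.2441,  0.    ]))]
core [([295.2, 130.5], 0.72, array([ 0.3395, -0.2747,  0.    ]))]
```

View pics/w4.png

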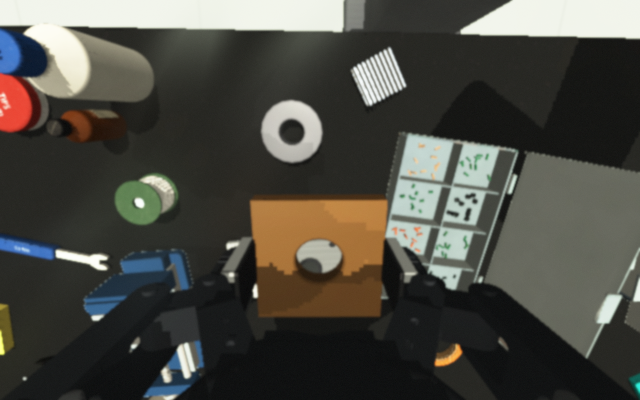

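Request:
move_arm(deltas=[[-0.2,0.25,0,0,0,0],[-0.4,0.5,0,0,0,0],[-0.4,0.55,0,0,0,0],[-0.4,0.55,0,0,0,0],[-0.4,0.55,0,0,0,0]])

```text
time: 9.55
tool_pos: [0.4656, -0.1372, 0.2034]
tcp_rot: [0.026, -3.141, 0.001]
force: [0.9, 0.3, -0.8]
gripper_width: 0.0624
grip_force: 46.7
```

```bash
python3 jl.py w5.png
```

```text
tcp [ 0.4656 -0.1374  0.2034] [ 0.0253 -3.1409  0.0005] 9.6 0.06235477413763242
post_foot [([214.2, 205.6], 0.72, array([ 0.4991, -0.2554,  0.014 ]))]
jig [([218.5, 199.7], 0.96, array([ 0.4963, -0.2549,  0.    ]))]
clamp_bar []
spacer [([593.9, 336.2], 0.92, array([0.6832, 0.2436, 0.    ])), ([321.4, 252.4], 0.87, array([ 0.5628, -0.132 ,  0.    ]))]
core [([187.4, 56.2], 0.88, array([ 0.3413, -0.2751,  0.    ])), ([218.3, 202.8], 0.62, array([ 0.5001, -0.2555,  0.    ]))]
```

View pics/w5.png

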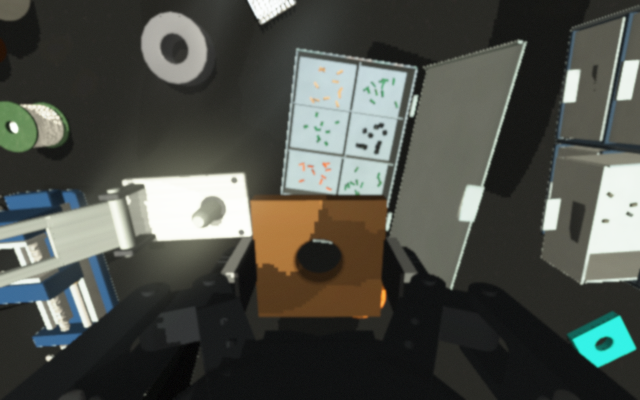

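```bash
python3 - <<'E'
from h import *
np.set_printoptions(precision=4,suppress=True)
t=cv2.imread('pics/w5.png');g=cv2.cvtColor(t,cv2.COLOR_BGR2GRAY);P=imaging.camera_params('wrist')
# subpixel edges of base
def edge(line,asc):  # position of half crossing
    d=np.diff(cv2.GaussianBlur(line.astype(np.float32).reshape(1,-1),(5,1),0)[0]); i=np.argmax(d if asc else -d); return i+.5
E=[(c,160+edge(g[160:195,c],True)) for c in range(155,240,5)]
F=[(c,225+edge(g[225:260,c],False)) for c in range(155,240,5)]
G=[(235+edge(g[r,235:275],False),r) for r in range(180,192,2)]
for n,A in(('near',E),('far',F),('end',G)):
    W=np.array([onz('wrist',a,.014,P)[:2] for a in A])
    k=1 if n!='end' else 0
    f=np.polyfit(W[:,k],W[:,1-k],1); r=W[:,1-k]-np.polyval(f,W[:,k])
    print(n,'slope deg',np.degrees(np.arctan(f[0])),'val@',np.polyval(f,[-.2554,.5][1-k]),'rms',r.std(),np.round(W[[0,-1]],4).tolist())
# model reprojection overlay
for yaw in(3.7,):
  o=np.array([.500,-.2555,0]);Rz=R.from_euler('z',yaw,degrees=True)
  for q in [(38,40,14),(-38,40,14),(0,0,58),(0,0,14)]: print(q,proj('wrist',o+Rz.apply(np.array(q)/1000),P))
c=t[150:260,110:290];cv2.imwrite('pics/c5.png',cv2.resize(c,None,fx=4.4,fy=4.4,interpolation=cv2.INTER_CUBIC))
E
```

```text
near slope deg -4.078154855003274 val@ 0.4629852435245843 rms 0.00040599396469064367 [[0.4669, -0.318], [0.4609, -0.2291]]
far slope deg -2.3643643202362954 val@ 0.5400570674733468 rms 0.001808750124078951 [[0.5365, -0.3276], [0.5387, -0.2339]]
end slope deg 3.3873256527215045 val@ -0.21636373704332992 rms 0.0002953798968659827 [[0.4692, -0.2179], [0.4807, -0.2174]]
(38, 40, 14) [[252.5495 235.1226]]
(-38, 40, 14) [[244.9375 171.4246]]
(0, 0, 58) [[198.6554 219.5428]]
(0, 0, 14) [[213.9156 205.8734]]
```

View pics/c5.png

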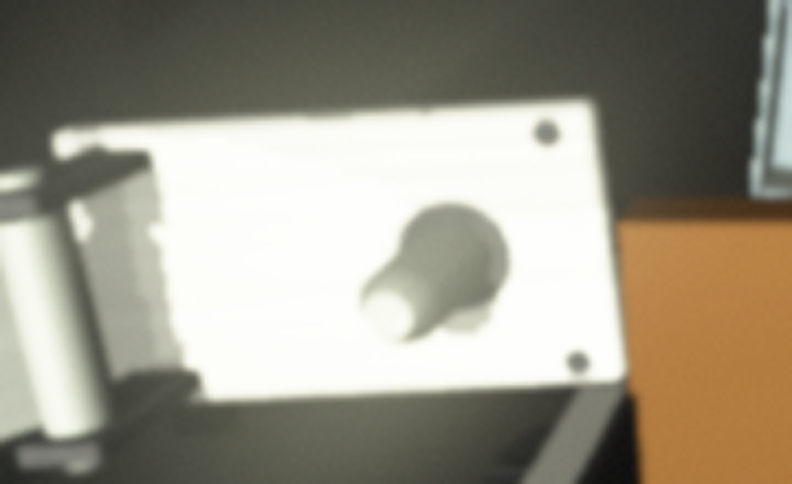

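```bash
python3 - <<'E'
from h import *
np.set_printoptions(precision=4,suppress=True)
P=imaging.camera_params('wrist');s=telemetry.observe();p=s['tool_pos'];print(p)
t=cv2.imread('pics/w5.png');h=cv2.cvtColor(t,cv2.COLOR_BGR2HSV)
m=np.zeros(h.shape[:2],np.uint8);m[196:324,240:400]=((h[...,1]>90)&(h[...,2]>50)&(h[...,0]<25))[196:324,240:400]
cs=sorted(cv2.findContours(m,cv2.RETR_CCOMP,cv2.CHAIN_APPROX_NONE)[0],key=cv2.contourArea)[::-1][:2]
for c in cs:
    W=np.array([onz('wrist',q[0],p[2]-.0044,P)[:2] for q in c]);r=cv2.minAreaRect((W*1000).astype(np.float32));print(r, np.array(r[0])/1000-p[:2])
for a in [(321.4,252.4),(318.6,251.2)]: print(onz('wrist',a,p[2]-.0144,P)-p)
plan([.5015,-.256,.12],np.radians(93.7))
E
```

```text
[ 0.466  -0.1371  0.2036]
((467.0740966796875, -135.16973876953125), (68.18070983886719, 68.058837890625), 0.9673118591308594) [0.001 0.002]
((466.64776611328125, -136.52001953125), (23.68899154663086, 24.217647552490234), 38.06618118286133) [0.0006 0.0006]
[ 0.0011  0.002  -0.0144]
[ 0.0004  0.0005 -0.0144]
alt turn [-0.     0.    -0.031] alt turn [0.    0.    1.969] 
shift [-0.168 -0.597  0.418] turn [-0.     0.    -0.031] pos [ 0.466  -0.1371  0.2036]
```

Request:
move_arm(deltas=[[-0.06,-0.25,0,0,0,-0.03],[-0.12,-0.45,0.1,0,0,-0.03],[-0.166,-0.6,0.3,0,0,-0.03],[-0.166,-0.6,0.4,0,0,-0.03],[-0.166,-0.6,0.4,0,0,-0.03]])

```text
time: 10.48
tool_pos: [0.4999, -0.2557, 0.1216]
tcp_rot: [0.1, -3.136, -0.004]
force: [-0.3, 0.5, -0.4]
gripper_width: 0.0627
grip_force: 46.7
```

```bash
python3 -c "
from h import *
plan([.501,-.2565,.08],np.radians(93.7))
import subprocess"
python3 jl.py w6.png; python3 -c "
from h import *
print(proj('wrist',[[.5015,-.256,.058]]))"
```

```text
alt turn [ 0.002 -0.003 -0.001] alt turn [-0.004 -0.002  1.999] 
shift [-0.006 -0.005  0.208] turn [ 0.002 -0.003 -0.001] pos [ 0.4999 -0.2557  0.1216]
tcp [ 0.5009 -0.2558  0.123 ] [ 0.1008 -3.1383 -0.0016] 10.525 0.06284902181732657
post_foot [([314.1, 201.4], 0.7, array([ 0.5028, -0.259 ,  0.014 ]))]
jig [([315.3, 197.6], 0.87, array([ 0.5034, -0.258 ,  0.    ]))]
clamp_bar []
spacer [([320.5, 251.2], 0.97, array([ 0.5556, -0.2499,  0.    ]))]
core [([95.5, 77.1], 0.59, array([ 0.4147, -0.4394,  0.    ]))]
[[318.01649049 214.96757284]]
```

View pics/w6.png

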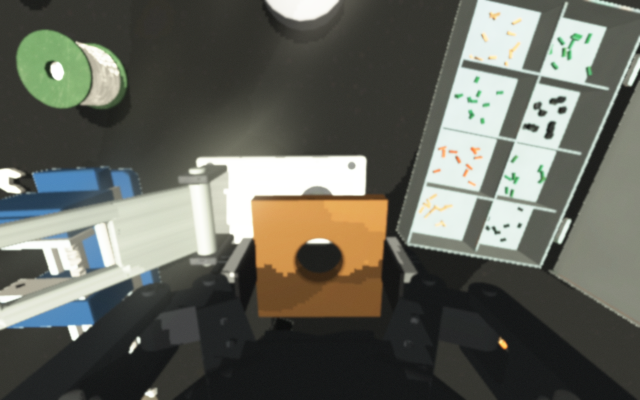

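Request:
move_arm(deltas=[[-0.002,-0.005,0.1,0,0,0],[-0.002,-0.005,0.2,0,0,0],[-0.002,-0.005,0.26,0,0,0],[-0.002,-0.005,0.28,0,0,0],[-0.002,-0.005,0.28,0,0,0]])

```text
time: 11.4
tool_pos: [0.5024, -0.2568, 0.0678]
tcp_rot: [-0.102, 3.14, -0.0]
force: [-0.4, 1.0, -0.7]
gripper_width: 0.0622
grip_force: 46.8
```

```bash
python3 -c "
from h import *
plan([.5013,-.2568,.0284],np.radians(93.7)); s=telemetry.observe(); print(s['force'],s['ft_torque'])
"; python3 - <<'E'
from h import *
im=save('wrist','w7.png')
E
```

```text
alt turn [-0.  0.  0.] alt turn [-0. -0. -2.] 
shift [0.006 0.001 0.197] turn [-0.  0.  0.] pos [ 0.5024 -0.2568  0.0678]
[-0.37993667  0.96102867 -0.74142757] [0.01408573 0.00465075 0.04281481]
```

Request:
move_arm(deltas=[[0,0,0.06,0,0,0],[0,0,0.12,0,0,0],[0,0,0.17,0,0,0],[0,0,0.185,0,0,0],[0,0,0.185,0,0,0]])

```text
time: 12.08
tool_pos: [0.5021, -0.2567, 0.0301]
tcp_rot: [0.102, -3.139, -0.0]
force: [-0.1, 0.1, -1.3]
gripper_width: 0.0622
grip_force: 46.8
```

Request:
move_arm(deltas=[[0,0,0.007,0,0,0],[0,0,0.007,0,0,0]])

```text
time: 12.32
tool_pos: [0.5024, -0.2569, 0.0293]
tcp_rot: [-0.102, 3.139, -0.0]
force: [0.2, 0.3, -1.0]
gripper_width: 0.0625
grip_force: 46.8
```

Request:
move_arm(deltas=[[0,0,0,0,0,0],[0,0,0,0,0,0],[0,0,0,0,0,0]], grip=0.9)

```text
time: 12.7
tool_pos: [0.5023, -0.2568, 0.0293]
tcp_rot: [-0.102, 3.14, -0.0]
force: [0.7, 0.0, 0.0]
gripper_width: 0.0811
grip_force: 0.0
```

Request:
move_arm(deltas=[[0,0,-0.25,0,0,0],[0,0,-0.5,0,0,0],[0,0,-0.85,0,0,0],[0,0,-0.85,0,0,0],[0,0,-0.85,0,0,0]])

```text
time: 13.32
tool_pos: [0.5024, -0.2569, 0.1996]
tcp_rot: [-0.102, 3.139, -0.001]
force: [-0.4, -0.8, -1.2]
gripper_width: 0.0807
grip_force: 0.0
```

Request:
move_arm(deltas=[[0.25,0,0,0,0,0],[0.5,0,0,0,0,0],[0.7,0,0,0,0,0],[0.7,0,0,0,0,0],[0.7,0,0,0,0,0]])

```text
time: 13.95
tool_pos: [0.3623, -0.2656, 0.1979]
tcp_rot: [0.101, -3.139, -0.002]
force: [0.3, -0.9, 0.4]
gripper_width: 0.0812
grip_force: 0.0
```

```bash
python3 wl.py spacer .024 w8.png; python3 wl.py core .025 w9.png; python3 jl.py w8b.png; python3 -c "
from h import *
plan([.34,-.275,.06],np.radians(93.7))"
```

```text
tcp [ 0.3629 -0.2658  0.1982] [ 0.1023 -3.1393 -0.0013] 14.0 eye [ 0.2923 -0.27    0.3252] [2.0069 2.143  0.302 ]
spacer 0.9 [291.2, 270.5, 54.6, 52.2] minrect ((501.7742919921875, -256.4674377441406), (71.3556137084961, 65.01191711425781), 3.7394046783447266)
tcp [ 0.3633 -0.2659  0.1986] [ 0.1032 -3.1396 -0.0006] 14.1 eye [ 0.2927 -0.27    0.3255] [2.0059 2.1434 0.302 ]
core 0.7 [279.5, 124.1, 58.8, 64.1] minrect ((338.3534851074219, -277.2878723144531), (61.93308639526367, 63.03398895263672), 49.61826705932617)
tcp [ 0.3633 -0.2658  0.1988] [ 0.1033 -3.1397 -0.0004] 14.2 0.08112209402687022
post_foot [([318.4, 289.3], 0.65, array([ 0.5005, -0.2566,  0.014 ]))]
jig [([317.1, 284.7], 0.93, array([ 0.5033, -0.258 ,  0.    ]))]
clamp_bar []
spacer [([321.0, 291.7], 0.71, array([ 0.5131, -0.2524,  0.    ]))]
core [([311.7, 153.8], 0.87, array([ 0.3377, -0.2748,  0.    ]))]
alt turn [-0. -0.  0.] alt turn [ 0. -0. -2.] 
shift [ 0.116 -0.038  0.695] turn [-0. -0.  0.] pos [ 0.3627 -0.2658  0.1991]
```

Request:
move_arm(deltas=[[0.126,-0.041,0.2,0,0,0],[0.126,-0.041,0.45,0,0,0],[0.126,-0.041,0.64,0,0,0],[0.126,-0.041,0.64,0,0,0]], grip=1)

```text
time: 14.95
tool_pos: [0.3357, -0.2739, 0.0691]
tcp_rot: [0.102, -3.135, -0.007]
force: [-0.2, -0.3, 0.8]
gripper_width: 0.0853
grip_force: 0.0
```

```bash
python3 wl.py core .025 w10.png; python3 -c "
from h import *
plan([.338,-.2755,.018],np.radians(93.7))"
```

```text
tcp [ 0.3371 -0.2751  0.0707] [ 0.1018 -3.1379 -0.0029] 15.0 eye [ 0.2667 -0.2793  0.1978] [2.0086 2.1439 0.3017]
core 0.64 [265.7, 177.4, 97.0, 99.7] minrect ((339.4892272949219, -278.43304443359375), (65.62419128417969, 63.33320999145508), 32.139888763427734)
alt turn [-0.  0.  0.] alt turn [-0. -0. -2.] 
shift [0.001 0.003 0.269] turn [-0.  0.  0.] pos [ 0.3383 -0.276   0.0718]
```

Request:
move_arm(deltas=[[-0.004,-0.006,0.1,0,0,0],[-0.004,-0.006,0.2,0,0,0],[-0.004,-0.006,0.269,0,0,0],[-0.004,-0.006,0.269,0,0,0]])

```text
time: 15.55
tool_pos: [0.3397, -0.2775, 0.0183]
tcp_rot: [-0.102, 3.139, -0.002]
force: [0.1, -0.1, 0.3]
gripper_width: 0.0856
grip_force: 0.0
```

Request:
move_arm(deltas=[[0,0,0,0,0,0],[0,0,0,0,0,0],[0,0,0,0,0,0],[0,0,0,0,0,0]], grip=0.3, force=50)

```text
time: 16.05
tool_pos: [0.3399, -0.2776, 0.0191]
tcp_rot: [-0.101, 3.137, -0.003]
force: [-1.7, 0.9, 8.1]
gripper_width: 0.0609
grip_force: 52.9
```

Request:
move_arm(deltas=[[0,0,-0.2,0,0,0],[0,0,-0.4,0,0,0],[0,0,-0.65,0,0,0],[0,0,-0.65,0,0,0],[0,0,-0.65,0,0,0]])

```text
time: 16.68
tool_pos: [0.3384, -0.2766, 0.1473]
tcp_rot: [-0.102, 3.14, -0.0]
force: [-0.5, 0.1, -2.6]
gripper_width: 0.0606
grip_force: 57.2
```

```bash
python3 wl.py core .15 w11.png; python3 - <<'E'
from h import *
np.set_printoptions(precision=4,suppress=True)
P=imaging.camera_params('wrist');s=telemetry.observe();p=s['tool_pos']
t=cv2.imread('pics/w11.png')
print(p)
d=imaging.outline_of('core','wrist')[0]; m=d['pixels'].astype(np.uint8)
cs,h=cv2.findContours(m,cv2.RETR_CCOMP,cv2.CHAIN_APPROX_NONE)
for c in sorted(cs,key=cv2.contourArea)[::-1][:2]:
    W=np.array([onz('wrist',q[0],p[2]+.007,P)[:2] for q in c]);r=cv2.minAreaRect((W*1000).astype(np.float32));print(r,np.array(r[0])/1000-p[:2])
print(d['bbox'],[(onz('wrist',q['at'],p[2]-.018,P)-p,q['confidence']) for q in imaging.landmark_of('core','wrist')])
plan([.502,-.2567,.13],np.radians(93.7))
E
```

```text
tcp [ 0.3379 -0.2761  0.1465] [ 0.1019 -3.1385 -0.0018] 16.725 eye [ 0.2674 -0.2803  0.2735] [2.0079 2.1433 0.3017]
core 0.55 [254.2, 192.0, 129.2, 136.3] minrect ((335.2625732421875, -275.72906494140625), (69.94283294677734, 61.763919830322266), 0.18918980658054352)
[ 0.3376 -0.2759  0.1461]
((333.10479736328125, -275.656005859375), (67.94712829589844, 60.03034210205078), 0.1991989016532898) [-0.0045  0.0003]
((329.11639404296875, -275.9933166503906), (16.398250579833984, 16.781858444213867), 46.64073181152344) [-0.0085 -0.0001]
[254.2, 192.0, 129.2, 136.3] [(array([-0.0005,  0.0027, -0.018 ]), 0.78)]
alt turn [ 0.001 -0.002  0.   ] alt turn [ 0.002  0.002 -2.   ] 
shift [-0.826  0.043  0.078] turn [ 0.001 -0.002  0.   ] pos [ 0.3377 -0.276   0.1459]
```

```bash
python3 - <<'E'
from h import *
np.set_printoptions(precision=1,suppress=True)
P=imaging.camera_params('wrist');p=np.array(telemetry.observe()['tool_pos'])
a=np.linspace(0,2*np.pi,200)
C=np.c_[np.cos(a),np.sin(a)]
for dx in(-.004,-.002,0,.002):
    o=[]
    for r in(.0315,.013):
        for z in(-.0185,.0065):
            q=proj('wrist',np.c_[p[:2]+[dx,0]+r*C,np.full(200,p[2]+z)],P); o.append((q[:,1].min(),q[:,1].max(),q[:,0].min(),q[:,0].max()))
    print(dx,np.array(o).ravel())
t=cv2.imread('pics/w11.png');g=cv2.cvtColor(t,cv2.COLOR_BGR2GRAY)
print(g[180:340:2,316:321].mean(1).astype(int).tolist())
m=imaging.outline_of('core','wrist')[0]['pixels'];c=m[:,318];print(np.where(np.diff(c.astype(int)))[0])
E
```

```text
-0.004 [183.8 291.1 259.8 376.3 197.4 321.  249.4 386.7 217.8 261.9 294.1 342.1
 237.1 288.  289.8 346.4]
-0.002 [187.6 294.1 259.8 375.8 201.8 324.5 249.4 386.1 221.3 265.2 293.9 341.7
 241.2 291.6 289.6 346. ]
0 [191.3 297.1 259.8 375.4 206.2 327.9 249.4 385.6 224.8 268.4 293.8 341.4
 245.3 295.3 289.4 345.6]
0.002 [195.  300.1 259.7 374.9 210.6 331.2 249.4 385.  228.3 271.6 293.6 341.1
 249.3 298.9 289.3 345.2]
[35, 36, 35, 35, 35, 39, 58, 68, 69, 70, 70, 71, 78, 149, 203, 184, 165, 170, 172, 173, 171, 171, 171, 170, 168, 167, 168, 167, 166, 166, 164, 146, 71, 23, 21, 21, 21, 22, 22, 22, 22, 22, 22, 21, 28, 41, 43, 43, 43, 42, 43, 42, 43, 42, 42, 43, 44, 58, 82, 81, 79, 80, 80, 82, 82, 83, 90, 96, 96, 95, 96, 96, 93, 79, 70, 70, 70, 63, 29, 16]
[191 242 268 325]
```

Request:
move_arm(deltas=[[-0.25,0.04,0,0,0,0],[-0.5,0.043,0,0,0,0],[-0.75,0.043,0,0,0,0],[-0.827,0.043,0,0,0,0],[-0.827,0.043,0,0,0,0]])

```text
time: 17.55
tool_pos: [0.5032, -0.2571, 0.1461]
tcp_rot: [0.103, -3.138, -0.001]
force: [-0.8, 0.3, -1.9]
gripper_width: 0.0606
grip_force: 57.1
```

Request:
move_arm(deltas=[[0,0,0.1,0,0,0],[0,0,0.2,0,0,0],[0,0,0.25,0,0,0],[0,0,0.25,0,0,0]])

```text
time: 18.05
tool_pos: [0.5014, -0.2573, 0.0966]
tcp_rot: [0.101, -3.137, -0.002]
force: [-0.0, 0.3, -1.3]
gripper_width: 0.0607
grip_force: 57.1
```

```bash
python3 -c "
from h import *
plan([.5023,-.2567,.043],np.radians(93.7)); s=telemetry.observe();print(s['force'],s['grip_force'])"; python3 jl.py w12.png
```

```text
alt turn [ 0.001 -0.002 -0.   ] alt turn [-2.e-03 -1.e-03  2.e+00] 
shift [-0.005  0.002  0.268] turn [ 0.001 -0.002 -0.   ] pos [ 0.5014 -0.2573  0.0966]
[-0.01978463  0.31269666 -1.32375517] 57.12197491899133
tcp [ 0.5023 -0.2576  0.0974] [ 0.1007 -3.1391 -0.0006] 18.1 0.060652608172815974
post_foot []
jig []
clamp_bar []
spacer []
core [([319.6, 246.9], 0.86, array([ 0.5403, -0.2538,  0.    ]))]
```

Settled at (0.5023, -0.2576, 0.0974); descend slowly over the post.

Request:
move_arm(deltas=[[0,0.004,0.06,0,0,0],[0,0.004,0.12,0,0,0],[0,0.004,0.15,0,0,0],[0,0.004,0.15,0,0,0]])

```text
time: 18.85
tool_pos: [0.5025, -0.2563, 0.0663]
tcp_rot: [0.102, -3.138, -0.002]
force: [-0.2, 0.2, -1.3]
gripper_width: 0.06
grip_force: 57.2
```

Request:
move_arm(deltas=[[0,0,0.05,0,0,0],[0,0,0.09,0,0,0],[0,0,0.115,0,0,0],[0,0,0.115,0,0,0]])

```text
time: 19.35
tool_pos: [0.503, -0.2566, 0.0439]
tcp_rot: [0.102, -3.139, -0.0]
force: [-0.4, 1.1, -1.8]
gripper_width: 0.0603
grip_force: 57.2
```

Request:
move_arm(deltas=[[0,0,0.006,0,0,0],[0,0,0.006,0,0,0]])

```text
time: 19.6
tool_pos: [0.5033, -0.2568, 0.0433]
tcp_rot: [-0.102, 3.14, -0.0]
force: [-0.3, 0.6, -2.3]
gripper_width: 0.0602
grip_force: 57.2
```

Request:
move_arm(deltas=[[0,0,0,0,0,0],[0,0,0,0,0,0],[0,0,0,0,0,0]], grip=0.9)

```text
time: 19.98
tool_pos: [0.5034, -0.2568, 0.0434]
tcp_rot: [-0.102, 3.139, -0.0]
force: [-0.3, -0.6, -0.8]
gripper_width: 0.0809
grip_force: 0.0
```

Request:
move_arm(deltas=[[0,0,-0.25,0,0,0],[0,0,-0.5,0,0,0],[0,0,-0.8,0,0,0],[0,0,-1,0,0,0],[0,0,-1,0,0,0]])

```text
time: 20.6
tool_pos: [0.5054, -0.2578, 0.2473]
tcp_rot: [-0.102, 3.133, -0.006]
force: [-0.3, -0.5, -0.9]
gripper_width: 0.0813
grip_force: 0.0
```

Request:
move_arm(deltas=[[0.25,0,0,0,0,0],[0.5,0,0,0,0,0],[0.5,0,0,0,0,0],[0.5,0,0,0,0,0]], grip=-1)

```text
time: 21.1
tool_pos: [0.4035, -0.2632, 0.2425]
tcp_rot: [-0.101, 3.14, 0.001]
force: [-0.0, -0.0, -0.3]
gripper_width: 0.0078
grip_force: 0.0
```

```bash
python3 wl.py core .049 w13.png;python3 wl.py spacer .024 w13c.png; python3 jl.py w13b.png; python3 - <<'E'
from h import *
np.set_printoptions(precision=3,suppress=True)
# strap point: triangulate clamp_bar from side,top,wrist
A=np.zeros((3,3));b=np.zeros(3)
for c in('side','top','wrist'):
    imaging.grab_frame(c)
    l=imaging.landmark_of('clamp_bar',c);print(c,[(q['at'],q['confidence']) for q in l])
    if l and l[0]['confidence']>.5:
        e,d=ray(c,l[0]['at']);d/=np.linalg.norm(d);M=np.eye(3)-np.outer(d,d);A+=M;b+=M@e
X=np.linalg.lstsq(A,b,rcond=None)[0];print(X)
o=np.array([.502,-.2567,0]);q=R.from_euler('z',-3.7,degrees=True).apply(X-o);print('jig frame',q,'angle',np.arctan2(q[2]-.049,q[1]+.082))
for th in(2.1,2.18,2.25):
    X=o+R.from_euler('z',3.7,degrees=True).apply([0,-.082+.118*np.cos(th)-.008*np.sin(th),.049+.118*np.sin(th)+.008*np.cos(th)])
    print(th,X,[proj(c,X)[0] for c in('top','side','wrist')])
E
```

```text
tcp [ 0.4041 -0.2633  0.2427] [-0.1022  3.1396  0.0001] 21.15 eye [ 0.3334 -0.2674  0.3696] [2.0061 2.1422 0.3021]
core 0.93 [307.1, 226.7, 21.6, 53.7] minrect ((477.01953125, -258.8720397949219), (27.140615463256836, 28.37664794921875), 3.757065534591675)
core 0.22 [411.9, 319.7, 25.4, 16.3] minrect ((603.687255859375, -98.65043640136719), (16.070791244506836, 8.253729820251465), 52.533809661865234)
tcp [ 0.4044 -0.2633  0.2428] [-0.1032  3.1397  0.0001] 21.25 eye [ 0.3337 -0.2674  0.3697] [2.0055 2.1428 0.3021]
spacer 0.96 [296.0, 221.6, 48.6, 24.2] minrect ((479.0006103515625, -257.91424560546875), (27.223051071166992, 65.50249481201172), 2.4931256771087646)
spacer 0.79 [601.3, 342.7, 38.7, 50.2] minrect ((672.2334594726562, 217.43194580078125), (76.64906311035156, 53.34706115722656), 35.636558532714844)
tcp [ 0.4043 -0.2632  0.2428] [-0.1032  3.1399  0.0001] 21.35 3.3708727845214264e-05
post_foot []
jig []
clamp_bar [([145.9, 306.5], 0.79, array([ 0.5125, -0.4121,  0.144 ]))]
spacer [([627.4, 365.1], 0.76, array([0.6863, 0.2475, 0.    ]))]
core []
side [([350.4, 213.8], 0.63)]
top [([370.3, 199.8], 0.67)]
wrist [([142.8, 303.5], 0.73)]
[ 0.504 -0.339  0.13 ]
jig frame [-0.003 -0.082  0.13 ] angle 1.5692532169496636
2.1 [ 0.512 -0.405  0.147] [array([434.206, 185.055]), array([348.882, 208.356]), array([152.532, 308.907])]
2.18 [ 0.512 -0.412  0.141] [array([436.789, 185.304]), array([350.087, 211.391]), array([147.592, 304.91 ])]
2.25 [ 0.512 -0.419  0.136] [array([438.835, 185.575]), array([351.073, 214.17 ]), array([144.145, 301.22 ])]
```

Request:
move_arm(deltas=[[0,-0.25,0,0,0,0],[0,-0.5,0,0,0,0],[0,-0.75,0,0,0,0],[0,-1,0,0,0,0],[0,-1,0,0,0,0]], grip=-1)

```text
time: 22.52
tool_pos: [0.4162, -0.4661, 0.242]
tcp_rot: [-0.096, 3.14, -0.001]
force: [-0.3, 0.8, -0.5]
gripper_width: -0.0003
grip_force: 0.0
```

Request:
move_arm(deltas=[[-0.25,0,0,0,0,0],[-0.49,0,0,0,0,0],[-0.49,0,0,0,0,0],[-0.49,0,0,0,0,0]])

```text
time: 23.02
tool_pos: [0.5137, -0.4554, 0.2429]
tcp_rot: [0.103, -3.139, -0.001]
force: [-0.2, -0.2, 0.4]
gripper_width: -0.0002
grip_force: 0.0
```

```bash
cat > jf.py <<'E'
from h import *
np.set_printoptions(precision=4,suppress=True)
s=telemetry.observe();o=np.array([.502,-.2567,0]);q=R.from_euler('z',-3.7,degrees=True).apply(s['tool_pos']-o)
print('jig-frame tcp mm',np.round(q*1000,1),s['tcp_rot'],s['force'],s['joints'])
E
python3 jf.py; python3 - <<'E'
from h import *
im=save('wrist','w14.png');b=save('side','s14.png')
for c in('wrist','side'): print(c,[(d['at'],d['confidence']) for d in imaging.landmark_of('clamp_bar',c)])
cv2.imwrite('pics/m14.png',np.hstack([im[:,:,::-1][:, 120:520],cv2.resize(b[170:290,270:390],(400,400),interpolation=cv2.INTER_CUBIC)[:,:,::-1]]))
E
```

```text
jig-frame tcp mm [  -1.1 -199.1  242.9] [ 0.1034 -3.1386 -0.0012] [-0.2382 -0.1907  0.3764] [-0.7252  0.5532  0.3113  1.3303 -0.0003 -0.791 ]
wrist [([368.7, 204.1], 0.82)]
side [([349.7, 214.4], 0.6), ([341.0, 203.8], 0.55)]
```

View pics/m14.png

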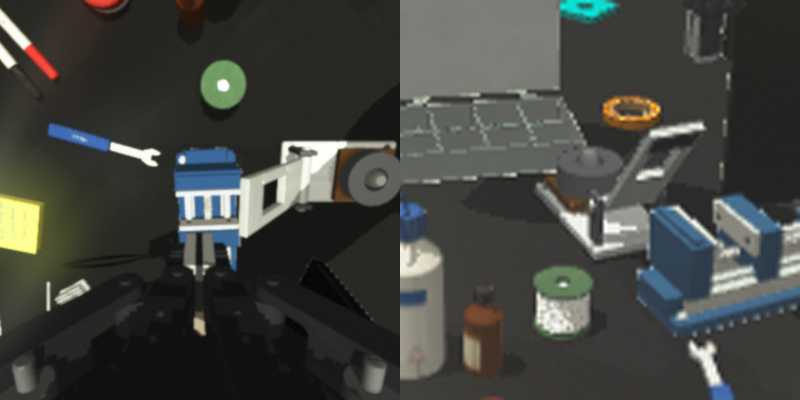

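Request:
move_arm(deltas=[[-0.005,0,0.15,0,0,0],[-0.005,0,0.3,0,0,0],[-0.005,0,0.44,0,0,0],[-0.005,0,0.44,0,0,0]])

```text
time: 23.72
tool_pos: [0.5129, -0.4553, 0.1529]
tcp_rot: [0.1, -3.136, -0.006]
force: [-0.3, 0.1, 0.4]
gripper_width: -0.0003
grip_force: 0.0
```

```bash
python3 jf.py
```

```text
jig-frame tcp mm [  -2.  -198.8  152.9] [ 0.1003 -3.136  -0.0058] [-0.3175  0.0625  0.3687] [-0.726   0.5872  0.1375  1.1265 -0.     -0.7899]
```

Request:
move_arm(deltas=[[0,0.1,-0.02,0,0,0],[0,0.2,-0.06,0,0,0],[0,0.3,-0.11,0,0,0],[0,0.39,-0.14,0,0,0],[0,0.475,-0.15,0,0,0]])

```text
time: 24.35
tool_pos: [0.5089, -0.3643, 0.1906]
tcp_rot: [-0.099, 3.137, -0.014]
force: [-6.2, -4.3, 12.3]
gripper_width: 0.0001
grip_force: 6.1
```

Request:
move_arm(deltas=[[0,0.1,0.01,0,0,0],[0,0.21,0.025,0,0,0],[0,0.29,0.055,0,0,0],[0,0.375,0.105,0,0,0],[0,0.375,0.105,0,0,0]])

```text
time: 24.98
tool_pos: [0.5044, -0.2855, 0.1674]
tcp_rot: [-0.104, 3.136, -0.002]
force: [0.1, -1.1, 0.4]
gripper_width: 0.0001
grip_force: 0.0
```

```bash
python3 jf.py;python3 - <<'E'
from h import *
save('side','s15.png');print([(d['at'],d['confidence']) for d in imaging.landmark_of('clamp_bar','side')])
o=np.array([.502,-.2567,0])
for th in(.6,.9,1.2,1.57,2.2):
    X=o+R.from_euler('z',3.7,degrees=True).apply([0,-.082+.118*np.cos(th)-.008*np.sin(th),.049+.118*np.sin(th)+.008*np.cos(th)]);print(th,proj('side',X)[0])
E
```

```text
jig-frame tcp mm [  0.5 -28.9 167.4] [-0.1042  3.1365 -0.0023] [ 0.0901 -1.0575  0.365 ] [-0.5154  0.3936 -0.1572  1.0163  0.0005 -0.5818]
[([326.6, 190.8], 0.68)]
0.6 [324.45973786 195.02668826]
0.9 [328.19041261 190.7039968 ]
1.2 [332.91429806 189.67480553]
1.57 [339.57182738 193.47808508]
2.2 [350.37581955 212.17379033]
```

Request:
move_arm(deltas=[[0,0.07,0.07,0,0,0],[0,0.13,0.14,0,0,0],[0,0.18,0.22,0,0,0],[0,0.22,0.295,0,0,0],[0,0.25,0.35,0,0,0]])

```text
time: 25.7
tool_pos: [0.5017, -0.2379, 0.0941]
tcp_rot: [-0.101, 3.139, -0.003]
force: [0.3, -1.6, 0.6]
gripper_width: 0.0001
grip_force: 0.8
```

```bash
python3 jf.py
```

```text
jig-frame tcp mm [ 0.9 18.8 94.1] [-0.1006  3.1387 -0.003 ] [ 0.2711 -1.5972  0.6148] [-0.4421  0.4183 -0.3299  0.8206 -0.0012 -0.5062]
```

Request:
move_arm(deltas=[[0,0.03,0.03,0,0,0],[0,0.05,0.06,0,0,0],[0,0.065,0.085,0,0,0],[0,0.065,0.1,0,0,0],[0,0.065,0.1,0,0,0]])

```text
time: 26.32
tool_pos: [0.4999, -0.2234, 0.0741]
tcp_rot: [0.102, -3.14, -0.001]
force: [-0.2, 0.6, 0.7]
gripper_width: -0.0001
grip_force: 0.7
```

```bash
python3 jf.py
```

```text
jig-frame tcp mm [ 0.1 33.3 74.1] [ 0.1023 -3.1398 -0.0015] [-0.1807  0.6141  0.6971] [-0.4207  0.4296 -0.3734  0.7684  0.0008 -0.4858]
```

Press slowly until a force shows.

Request:
move_arm(deltas=[[0,0,0.005,0,0,0],[0,0,0.01,0,0,0],[0,0,0.01,0,0,0]])

```text
time: 26.7
tool_pos: [0.4999, -0.2234, 0.074]
tcp_rot: [-0.102, 3.139, 0.001]
force: [-3.5, 3.3, 14.9]
gripper_width: 0.0
grip_force: 7.6
```

Request:
move_arm(deltas=[[0,0,0.005,0,0,0],[0,0,0.01,0,0,0],[0,0,0.01,0,0,0]])

```text
time: 27.08
tool_pos: [0.4999, -0.2234, 0.0739]
tcp_rot: [-0.102, 3.138, 0.0]
force: [-7.3, 4.1, 29.1]
gripper_width: 0.0001
grip_force: 14.3
```

Request:
move_arm(deltas=[[0,0,-0.1,0,0,0],[0,0,-0.3,0,0,0],[0,0,-0.6,0,0,0],[0,0,-0.8,0,0,0],[0,0,-0.8,0,0,0]])

```text
time: 27.7
tool_pos: [0.5021, -0.2248, 0.2337]
tcp_rot: [-0.102, 3.133, -0.005]
force: [0.7, -0.5, -1.2]
gripper_width: 0.0003
grip_force: 0.0
```

Request:
move_arm(deltas=[[0,0.25,0,0,0,0],[0,0.5,0,0,0,0],[0,0.5,0,0,0,0],[0,0.5,0,0,0,0]])

```text
time: 28.2
tool_pos: [0.4931, -0.1241, 0.2291]
tcp_rot: [0.103, -3.138, 0.0]
force: [0.5, -0.8, -0.1]
gripper_width: -0.0001
grip_force: 0.0
```

```bash
python3 - <<'E'
from h import *
np.set_printoptions(precision=4,suppress=True)
s=telemetry.observe();print(s['force'],s['time'],s['tool_pos'])
for c in('side','wrist'):
    save(c,c+'16.png')
    print(c,[(d['at'],round(d['confidence'],2)) for d in imaging.landmark_of('clamp_bar',c)])
    o=np.array([.502,-.2567,0])
    for th in(0,.05,.15):
        X=o+R.from_euler('z',3.7,degrees=True).apply([0,-.082+.118*np.cos(th)-.008*np.sin(th),.049+.118*np.sin(th)+.008*np.cos(th)]);print(th,proj(c,X)[0])
    for l in('core','spacer'):
        print(l,[(d['bbox'],round(d['confidence'],2)) for d in imaging.look_for(l,c)][:2])
E
```

```text
[ 0.4532 -0.7743 -0.0891] 28.2 [ 0.4931 -0.1241  0.2291]
side [([320.0, 212.2], 0.83)]
0 [320.751  211.1068]
0.05 [320.856 209.489]
0.15 [321.1787 206.3746]
core [([318.1, 216.9, 7.0, 13.2], 0.65), ([308.8, 209.5, 39.2, 37.0], 0.63)]
spacer [([317.5, 172.2, 18.3, 6.3], 0.46)]
wrist [([227.9, 183.0], 0.68)]
0 [227.0712 181.9045]
0.05 [224.8256 183.2129]
0.15 [219.2301 185.954 ]
core [([171.7, 150.7, 48.1, 58.7], 0.73)]
spacer [([174.6, 149.9, 58.8, 40.1], 0.64), ([107.7, 156.7, 137.9, 51.8], 0.6)]
```

Both cameras put the strap at 0 rad, and the arm is clear of it.

```bash
python3 -c "
from plant import job
print(job.close_job())"
```

```text
the job is handed in; nothing more can be done
None
```

The jig is loaded and handed in at about 28 s: the plate lies on the base, the core sits on it over the post, and the strap is pressed flat on the core, level in both the side and wrist cameras. The arm is clear, and I did not touch the other items; the judge's verdict was not shown.

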